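Move the reagent bottles to the other rack in reverse order

TASK

Move the three reagent bottles from the full rack to the empty rack and reverse their order: the bottle that now stands leftmost (as you see it from the robot) goes into the rightmost bay, the middle one into the middle bay, the rightmost one into the leftmost bay. Set each bottle down gently, upright on the pad of its bay, let go of it, and leave the beaker and the timer where they are.

Things in the scene. Friction and masses are not known exactly. Their poses are not given: they have to be found in the camera images.
- bottle_small: smallest of the three round reagent bottles, blue screw cap (fixed). 105 mm tall, body 60 mm across, cap 34 mm across; the cap's straight side is the top 17 mm, below it a sloping shoulder. About 0.23 kg (x 0.8 to 1.2). Origin: centre of the underside; z up its axis. Take it from above by the cap. Starts upright in a bay of rack_full.
- bottle_medium: middle-sized of the three round reagent bottles, orange screw cap (fixed). 120 mm tall, body 62 mm across, cap 36 mm across; the cap's straight side is the top 17 mm, below it a sloping shoulder. About 0.25 kg (x 0.8 to 1.2). Origin: centre of the underside; z up its axis. Take it from above by the cap. Starts upright in a bay of rack_full.
- bottle_large: largest of the three round reagent bottles, red screw cap (fixed). 138 mm tall, body 68 mm across, cap 37 mm across; the cap's straight side is the top 17 mm, below it a sloping shoulder. About 0.30 kg (x 0.8 to 1.2). Origin: centre of the underside; z up its axis. Take it from above by the cap. Starts upright in a bay of rack_full.
- rack_full: fixed aluminium tray rack, 80 mm (x) by 262 mm (y), full of bottles at the start. Origin: centre of underside, on the bench; x away from the robot, y to its left, z up (turned up to 6 degrees). Three bays, 82 mm long in y, open at front and back, centred at y = +86, 0, -86 mm, x = 0. Tops above the bench: end plates 53 mm, dividers 40 mm. Each bay has a dark rubber pad, top 22 mm above the bench, on which a bottle stands.
- rack_empty: fixed aluminium tray rack, 80 mm (x) by 262 mm (y), empty at the start, to be filled. Origin: centre of underside, on the bench; x away from the robot, y to its left, z up (turned up to 6 degrees). Three bays, 82 mm long in y, open at front and back, centred at y = +86, 0, -86 mm, x = 0. Tops above the bench: end plates 53 mm, dividers 40 mm. Each bay has a dark rubber pad, top 22 mm above the bench, on which a bottle stands.
- pad_small: thin dark rubber pad, 78 x 78 x 2 mm, fixed in the bay of rack_full where the smallest bottle stands at the start, so it keeps marking that bottle's first place. Origin: centre of the pad's underside, the centre of the bay, 20 mm above the bench.
- pad_medium: thin dark rubber pad, 78 x 78 x 2 mm, fixed in the bay of rack_full where the middle-sized bottle stands at the start, so it keeps marking that bottle's first place. Origin: centre of the pad's underside, the centre of the bay, 20 mm above the bench.
- pad_large: thin dark rubber pad, 78 x 78 x 2 mm, fixed in the bay of rack_full where the largest bottle stands at the start, so it keeps marking that bottle's first place. Origin: centre of the pad's underside, the centre of the bay, 20 mm above the bench.
- beaker: bystander: clear plastic beaker, 67 mm across, 83 mm high, standing behind the racks between clear tanks (up to 97 mm high; their fronts come within 60 mm of a rack's centre). Origin: centre of its underside. To be left alone.
- timer: bystander: white kitchen-type timer, 64 x 66 x 19 mm, lying on the bench to the left of the racks. Origin: centre of its underside. To be left alone.
There are look-alikes about, which are no part of the job. Leave any yellow look-alike of the bottle_medium alone.

How it is judged:
By the outcome, as a careful person would: the job done as asked, in the order asked, and still so for the second after the job is handed in, with the robot touching nothing.
It also fails if it takes over 96 s, if anything falls off the work surface, if the arm or the gripper's body presses on something with over 40 N, if the wrist force passes 120 N, or if a joint passes its speed limit or range.

ROBOT

A 7-joint arm with a two-finger parallel gripper is mounted at the origin on a cart in front of the work surface, level with it; the furniture and walls round the work are solid. World frame = base frame: x ahead of the robot, y to its left, z up, the work surface at z = 0. Lengths are in m, angles in rad, forces in N, time in s.
With the tool pointing down it reaches from about 0.425 to 0.875 m from the base axis. Payload 4.7 kg.
Tool frame: the origin (TCP) lies midway between the tips of the shut fingers; the grasp point (between the pads) lies 19 mm behind it; y points along the fingers, z is the direction in which the jaws open and shut, and the axes are right-handed (so a half turn about y gives the same grasp; the last joint's range is limited). The gripper opens to 87 mm and grips with 3 to 60 N. Pads are 19 mm wide; open, the fingers measure 117 mm over their backs; the gripper's body (75 mm by 190 mm) begins 51 mm behind the grasp point.
Start: joints at [-1.151, 0.321, -0.07, 1.45, 0.023, 1.371, -0.057], TCP at [0.257, 0.597, 0.223] pointing down, gripper open.
Joint ranges: [-2.86, 2.86], [-0.3, 2.09], [-1.38, 1.24], [0.06, 2.45], [-1.56, 4.7], [0.09, 2.05], [-2.69, 2.69]. Speed limits (rad/s): [2.57, 2.57, 3.14, 3.14, 3.14, 3.14, 3.14].

INTERFACE

Orientations are given as a rotation vector (axis times angle).
In Python, from bench import ctrl gives the robot as it stands.
- The arm moves only by the tool play_rows, never from a script. Its arguments are lists of equal length, an entry for each row: "translation": the shift along the tool's x, y, z in mm, a list of three; "turn": the turn, a rotation vector about the tool's x, y, z in rad, a list of three; "fingers": the opening, from -1 (shut) to 1 (fully open), so that 0 is half open. In form: {"translation": [[dx, dy, dz], ...], "turn": [[wx, wy, wz], ...], "fingers": [fingers, ...]}. A call has exactly 10 rows; each row shifts and turns the commanded pose from where the row before left it, along the tool's axes as they then stand; what a row does not reach is not made up. A row lasts 1/12 s, in which the tool goes at most 41.7 mm and 7.16 degrees, less where a joint would pass 70% of its speed; a pose out of reach is approached as far as the arm can. A call with a gripper value outside its range is refused whole. The fingers move at their own pace and stop on an object; "grip_force" is the grip in N (left out, the last holds). Time passes only in rows, so rows that do not move let the fingers close, or fill a call up. It gives the time, the measured TCP pose, the force and the opening at its end, in the units of the state.
- ctrl.get_state(): the state, without advancing time (a new reading comes with each control period).
- ctrl.get_image(name): name is "scene" or "top"; returns the picture (400x640x3 uint8, blue, green, red); there is no depth.
- ctrl.camera_info(name): a dict with "camera_matrix" (3x3 intrinsics, pixels), "R" (3x3) and "t" (3): a world point X has camera coordinates R X + t. Camera axes: x right, y down, z forward; pixel columns grow to the right and rows downward; lengths in m; the calibration is good to about 2 mm. A picture is of the moment at which its call begins. camera_info takes no time and is no camera call.
- ctrl.close_job(): hands the job in, once; it reports no verdict.
The state is a dict: "time": time; "joint_positions": joint angles; "qd": joint speeds; "joint_torque": joint torques, N m; "position": TCP position; "tool_rot": TCP orientation; "ft_force": force on the tool from outside, world axes, zero at the start; "torque": the same for the moment, N m; "grip_width": opening from 0.0 (shut) to 1.0 (fully open).
Only numpy, scipy, OpenCV 4.12 (cv2) and the standard library are available. Lean on these libraries where they do the work, as an engineer would, in place of code of your own. Each camera call takes 0.05 s, during which the arm holds its last target.

## Working session

There is one attempt and no reset: what is moved stays moved. The work goes in short steps, Python scripts to look and compute and a tool call to move; the robot and the scene stay as the last step left them, time stands still between calls to the robot, and variables do not carry over. Pictures are saved under pics/ and viewed, and the job is handed in when it is done.

Besides the shell and the picture viewer there is one more tool, called as a command line: name --argument value ..., lists and objects as JSON in quotes. play_rows: Moves the arm, as the interface text tells. Its arguments: {"type":"object","properties":{"translation":{"type":"array"},"turn":{"type":"array"},"fingers":{"type":"array"},"grip_force":{"type":"number"}},"required":["translation","turn","fingers"]}

```bash
ls; mkdir -p pics
python3 - <<'E'
from bench import ctrl
import cv2,numpy as np
for n in("scene","top"):
    cv2.imwrite(f"pics/{n}0.png",ctrl.get_image(n)); i=ctrl.camera_info(n)
    R=np.array(i["R"]);print(n,np.round(i["camera_matrix"],1).tolist(),"C",np.round(-R.T@np.array(i["t"]),3),np.round(R,3).tolist())
s=ctrl.get_state();print(s)
E
```

```text
pics
scene [[478.8, 0.0, 311.3], [0.0, 478.8, 202.6], [0.0, 0.0, 1.0]] C [-0.65  -0.702  1.105] [[0.451, -0.892, -0.018], [-0.541, -0.257, -0.801], [0.71, 0.371, -0.599]]
top [[427.0, 0.0, 318.1], [0.0, 427.0, 195.7], [0.0, 0.0, 1.0]] C [ 0.263 -0.046  1.56 ] [[-0.065, -0.998, -0.002], [-0.975, 0.064, -0.211], [0.211, -0.011, -0.977]]
{'time': 0.1, 'joint_positions': array([-1.1508922 ,  0.32176102, -0.07007718,  1.45154347,  0.02261539,
        1.37080534, -0.05686944]), 'qd': array([-0.0005586 , -0.00082084,  0.00013885, -0.00177808, -0.00114667,
       -0.00020505, -0.00011915]), 'joint_torque': array([-9.97861971e-04, -4.92576849e+01, -4.06092340e-01, -3.13399279e+01,
       -6.40297076e-02,  3.95085791e-02,  8.31348711e-05]), 'position': array([0.25645165, 0.59673352, 0.22156773]), 'tool_rot': array([-1.54898086,  0.31854399, -0.31816499]), 'ft_force': array([ 0.6037978 , -1.13972563, -0.05596285]), 'torque': array([-0.05244942,  0.0129989 ,  0.00383382]), 'grip_width': 0.9976241379876354}
```

View pics/scene0.png

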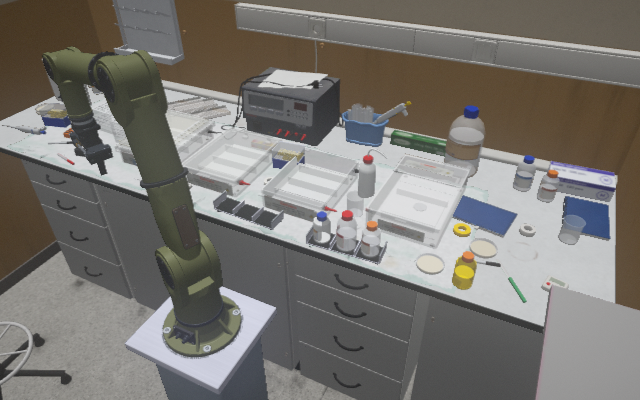

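View pics/top0.png

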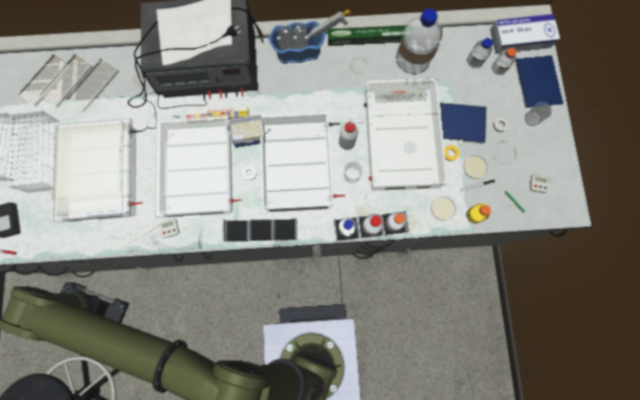

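The scene picture shows the full rack at about (345,245) with blue, red and orange caps from left to right, and the empty rack at about (248,210). In the top picture the empty rack is at about (260,230). The caps are at (347,226), (376,222) and (400,220), and the yellow look-alike is at (480,213). Next I'll zoom in to measure.

Run:
```python
import cv2
t=cv2.imread("pics/top0.png");s=cv2.imread("pics/scene0.png")
def crop(im,x,y,w,h,k,n): cv2.imwrite(n,cv2.resize(im[y:y+h,x:x+w],None,fx=k,fy=k,interpolation=cv2.INTER_CUBIC))
crop(t,215,195,100,60,8,"pics/t_e.png");crop(t,325,195,100,60,8,"pics/t_f.png")
crop(s,295,200,100,70,8,"pics/s_f.png");crop(s,205,185,90,50,8,"pics/s_e.png")
```

```text
(no output)
```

View pics/t_e.png

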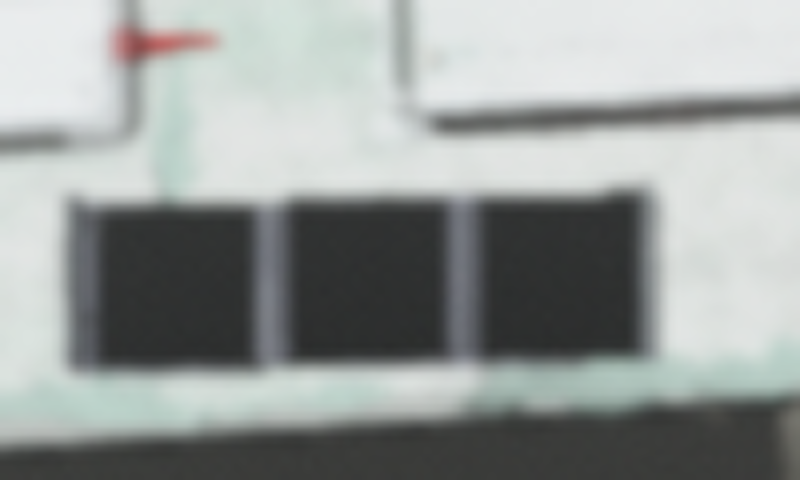

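View pics/t_f.png

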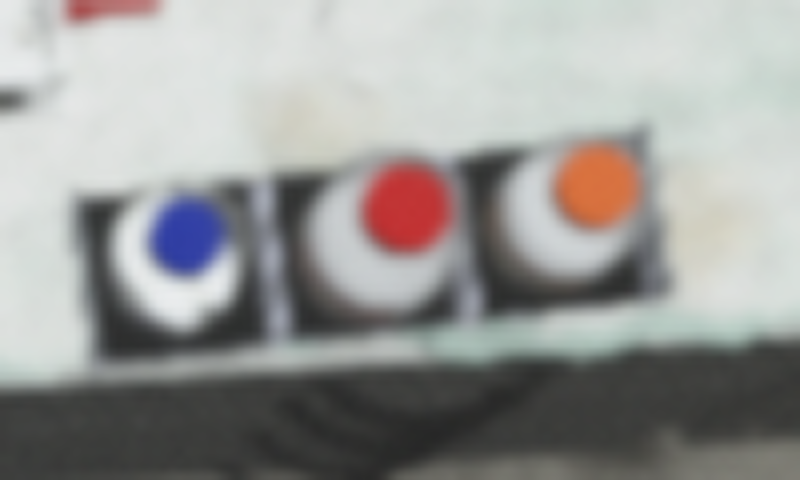

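View pics/s_f.png

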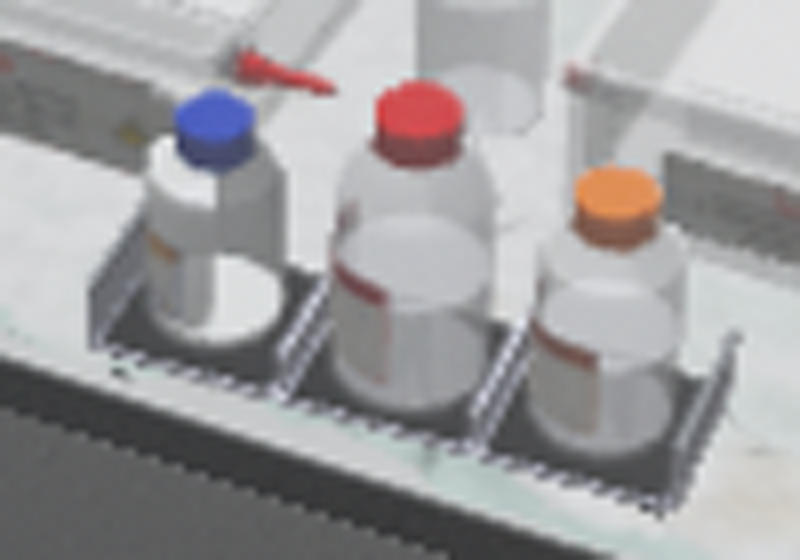

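View pics/s_e.png

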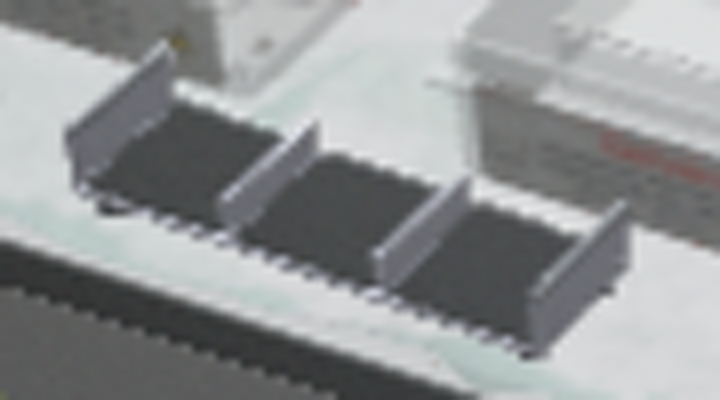

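```bash
cat > h.py <<'E'
import cv2,numpy as np
from bench import ctrl
from scipy.optimize import minimize
I={n:ctrl.camera_info(n) for n in("scene","top")}
def proj(n,P):
    i=I[n];c=np.atleast_2d(P)@np.array(i["R"]).T+np.array(i["t"]);q=c@np.array(i["camera_matrix"]).T
    return q[:,:2]/q[:,2:]
K=8
def fillhull(m,uv,org):
    h=cv2.convexHull(((uv-org+.5)*K-.5).astype(np.float32))
    cv2.fillConvexPoly(m,np.round(h*16).astype(np.int32),255,shift=4)
def cyl(x,y,r,z0,z1):
    a=np.linspace(0,2*np.pi,40,endpoint=False);p=np.c_[x+r*np.cos(a),y+r*np.sin(a)]
    return np.vstack([np.c_[p,np.full(40,z)] for z in(z0,z1)])
def box(pose,xs,ys,zs):
    x,y,a=pose;c,s=np.cos(a),np.sin(a)
    return np.array([[x+c*u-s*v,y+s*u+c*v,w] for u in xs for v in ys for w in zs])
def capcent(im,col):
    h=cv2.cvtColor(im,cv2.COLOR_BGR2HSV).astype(int);H,S,V=h[...,0],h[...,1],h[...,2]
    m={'blue':(abs(H-117)<12),'red':((H<5)|(H>172)),'orange':((H>=6)&(H<17))}[col]&(S>110)&(V>50)
    return m
def fitcap(cams,r,ztop):
    # cams: {name:(centroid u,v)}
    def res(p):
        return sum(np.sum((silc(n,cyl(p[0],p[1],r,ztop-.017,ztop))-c)**2) for n,c in cams.items())
    return minimize(res,[.52,-.2],method='Nelder-Mead',options=dict(xatol=1e-5,fatol=1e-6))
def silc(n,P):
    h=cv2.convexHull(proj(n,P).astype(np.float32));M=cv2.moments(h);return np.array([M['m10'],M['m01']])/M['m00']
E
python3 - <<'E'
from h import *
ims={n:cv2.imread(f"pics/{n}0.png") for n in I}
B=dict(blue=(.017,.127),red=(.0185,.160),orange=(.018,.142))
roi=dict(scene=(295,200,100,70),top=(325,200,95,45))
for col,(r,z) in B.items():
    cs={}
    for n in ims:
        x,y,w,h=roi[n];m=capcent(ims[n],col)[y:y+h,x:x+w].astype(np.uint8)
        k,l,st,ce=cv2.connectedComponentsWithStats(m);j=1+np.argmax(st[1:,4]);cs[n]=ce[j]+[x,y]
        print(col,n,cs[n].round(1),st[j].tolist())
    for cc in ({'top':cs['top']},{'scene':cs['scene']},cs):
        f=fitcap(cc,r,z);print('  ',list(cc),f.x.round(4),round(f.fun,3))
# racks
def sil(n,pose,roi):
    x,y,w,h=roi;m=np.zeros((h*K,w*K),np.uint8);org=np.array([x,y])
    parts=[((-.04,.04),(-.131,.131),(.006,.022))]+[((-.04,.04),(c-.002,c+.002),(.006,zt)) for c,zt in((-.129,.053),(.129,.053),(-.043,.04),(.043,.04))]
    for p in parts: fillhull(m,proj(n,box(pose,*p)),org)
    return cv2.resize(m,(w,h),interpolation=cv2.INTER_AREA)/255.
R2={'e':dict(top=(218,213,85,31),scene=(209,187,79,44)),}
for k,rois in R2.items():
    T={}
    for n,(x,y,w,h) in rois.items():
        g=cv2.cvtColor(ims[n],cv2.COLOR_BGR2GRAY)[y:y+h,x:x+w].astype(float)
        T[n]=g
    from scipy.optimize import minimize
    for use in(['top'],['scene'],['top','scene']):
        def cost(p):
            c=0
            for n in use:
                s=sil(n,p,rois[n]); t=np.clip((205-T[n])/110,0,1)
                if n=='scene': # ignore bench front strip
                    t=t.copy()
                c+=np.sum((s-t)**2)
            return c
        best=min((minimize(cost,[x0,.17,a],method='Nelder-Mead',options=dict(initial_simplex=[[x0,.17,a],[x0+.02,.17,a],[x0,.19,a],[x0,.17,a+.05]],xatol=1e-4,fatol=1e-2)) for x0 in(.5,.53) for a in(-.05,.05)),key=lambda f:f.fun)
        print(k,use,best.x.round(4),round(best.fun,1))
    for n in rois:
        o=cv2.resize(ims[n],None,fx=8,fy=8,interpolation=cv2.INTER_CUBIC)
        for yy in(-.086,0,.086):
            q=box(best.x,(-.039,.039),(yy-.039,yy+.039),(.022,))[[0,1,3,2]]
            cv2.polylines(o,[np.round((proj(n,q)+.5)*8).astype(int)],True,(0,255,0),1)
        for c,zt in((-.129,.053),(.129,.053),(-.043,.04),(.043,.04)):
            q=box(best.x,(-.04,.04),(c,),(zt,));cv2.polylines(o,[np.round((proj(n,q)+.5)*8).astype(int)],False,(0,0,255),1)
        x,y,w,h=rois[n];cv2.imwrite(f"pics/fit_{k}_{n}.png",o[y*8-20:(y+h)*8+20,x*8-20:(x+w)*8+20])
E
```

```text
blue scene [321.2 214.6] [22, 12, 9, 6, 43]
blue top [348.1 224. ] [19, 20, 9, 9, 58]
   ['top'] [ 0.4689 -0.1578] 0.0
   ['scene'] [ 0.4754 -0.1505] 0.0
   ['scene', 'top'] [ 0.4704 -0.155 ] 2.629
red scene [346.7 213.8] [47, 10, 11, 8, 68]
red top [375.6 220.5] [46, 16, 10, 10, 87]
   ['top'] [ 0.4698 -0.2474] 0.0
   ['scene'] [ 0.4767 -0.2411] 0.0
   ['scene', 'top'] [ 0.4715 -0.2449] 2.57
orange scene [371.5 224.1] [72, 21, 10, 7, 60]
orange top [399.3 217.8] [70, 13, 10, 10, 76]
   ['top'] [ 0.4765 -0.3309] 0.0
   ['scene'] [ 0.4833 -0.3249] 0.0
   ['scene', 'top'] [ 0.4783 -0.3283] 2.52
e ['top'] [ 0.4826  0.1527 -0.0476] 65.8
e ['scene'] [ 0.4935  0.1616 -0.0376] 794.6
e ['top', 'scene'] [ 0.4835  0.1536 -0.0437] 904.2
```

Run:
```python
from h import *
ims={n:cv2.imread(f"pics/{n}0.png") for n in I}
B=dict(blue=(.017,.127),red=(.0185,.160),orange=(.018,.142))
im=ims['scene'];h=cv2.cvtColor(im,cv2.COLOR_BGR2HSV)
for (u,v) in((321,214),(321,219),(347,213),(347,218),(371,224),(371,229)): print(u,v,h[v,u],im[v,u])
roi=dict(scene=(295,200,100,70),top=(325,200,95,45))
# overlay using top-only discs vs scene
o=cv2.resize(im,None,fx=8,fy=8,interpolation=cv2.INTER_CUBIC)
for col,p in dict(blue=(.4689,-.1578),red=(.4698,-.2474),orange=(.4765,-.3309)).items():
    r,z=B[col]
    for zz in(z,z-.017):
        q=cyl(*p,r,zz,zz)[:40];cv2.polylines(o,[np.round((proj('scene',q)+.5)*8).astype(int)],True,(0,255,0),1)
cv2.imwrite("pics/capov.png",o[1600:2160,2360:3160])
```

```text
321 214 [115 151 193] [193  97  79]
321 219 [116  86 110] [110  78  73]
347 213 [179 160 210] [ 82  78 210]
347 218 [179 101 126] [ 78  76 126]
371 224 [ 12 157 223] [ 86 142 223]
371 229 [  9 101 129] [ 78  93 129]
```

View pics/capov.png

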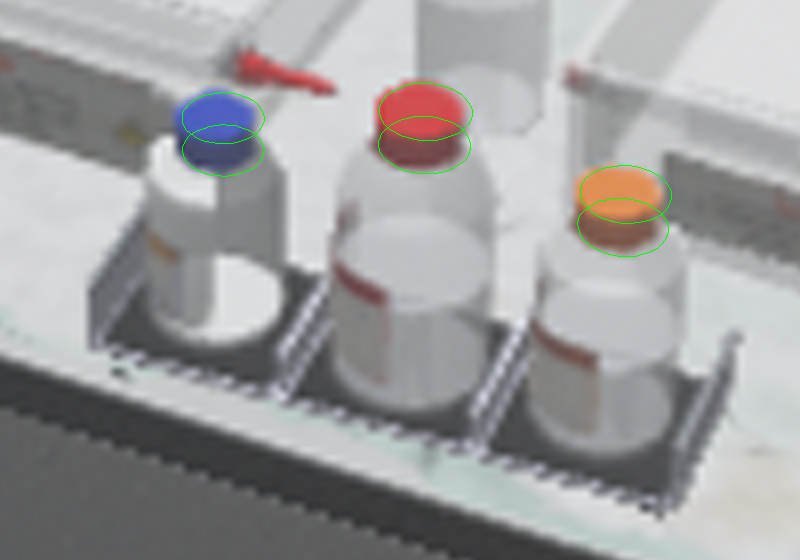

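View pics/fit_e_top.png

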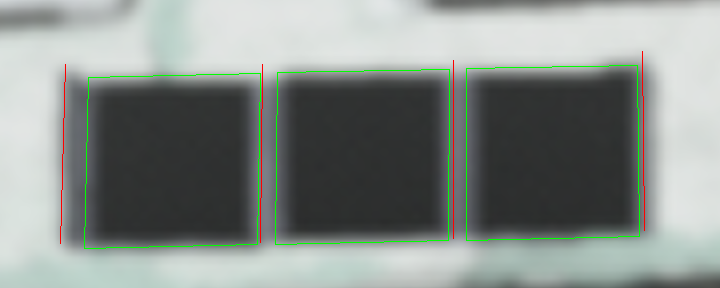

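View pics/fit_e_scene.png

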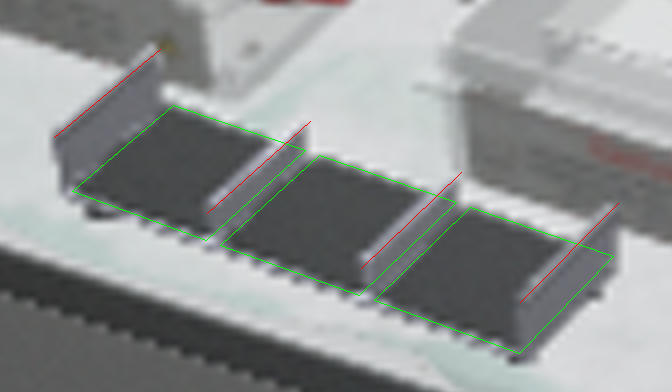

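Run:
```python
from h import *
from scipy.spatial.transform import Rotation as Ro
print(Ro.from_rotvec(ctrl.get_state()['tool_rot']).as_matrix().round(3))
ims={n:cv2.imread(f"pics/{n}0.png") for n in I}
B=dict(blue=(.017,.127),red=(.0185,.160),orange=(.018,.142))
roi=dict(scene=(295,200,100,70),top=(325,200,95,45))
for col,(r,z) in B.items():
    cs={}
    for n in ims:
        x,y,w,h=roi[n];hh=cv2.cvtColor(ims[n],cv2.COLOR_BGR2HSV).astype(int);H=hh[...,0];S=hh[...,1]
        m={'blue':(abs(H-117)<12),'red':((H<5)|(H>170)),'orange':((H>=6)&(H<17))}[col]&(S>62)
        m=m[y:y+h,x:x+w].astype(np.uint8)
        k,l,st,ce=cv2.connectedComponentsWithStats(m,connectivity=4);j=1+np.argmax(st[1:,4]);cs[n]=ce[j]+[x,y]
        print(col,n,cs[n].round(1),st[j].tolist())
    for cc in ({'top':cs['top']},{'scene':cs['scene']},cs):
        f=fitcap(cc,r,z);print('  ',list(cc),f.x.round(4),round(f.fun,3))
def render(n,pose,roi):
    x,y,w,h=roi;org=np.array([x,y]);m=np.full((h*K,w*K),215,np.uint8)
    def fill(P,v):
        hl=cv2.convexHull(((proj(n,P)-org+.5)*K-.5).astype(np.float32));cv2.fillConvexPoly(m,np.round(hl*16).astype(np.int32),v,shift=4)
    fill(box(pose,(-.04,.04),(-.131,.131),(.012,.02)),140)
    for c in(-.086,0,.086): fill(box(pose,(-.039,.039),(c-.039,c+.039),(.022,)),48 if n=='top' else 70)
    order=[(.129,.053),(.043,.04),(-.043,.04),(-.129,.053)]
    for c,zt in order: fill(box(pose,(-.04,.04),(c-.002,c+.002),(.02,zt)),115)
    return cv2.GaussianBlur(cv2.resize(m,(w,h),interpolation=cv2.INTER_AREA).astype(np.float32),(0,0),.6)
rois=dict(top=(220,215,82,29),scene=(210,187,76,44))
W={}
for n,(x,y,w,h) in rois.items():
    W[n]=np.zeros((h,w),np.uint8)
    hl=cv2.convexHull((proj(n,box((.4835,.151,-.04),(-.052,.047),(-.14,.14),(.0,.055)))-[x,y]).astype(np.float32));cv2.fillConvexPoly(W[n],np.round(hl).astype(int),1)
from itertools import product
for use in(['top'],['scene'],['top','scene']):
    def cost(p):
        c=0
        for n in use:
            x,y,w,h=rois[n];g=cv2.cvtColor(ims[n],cv2.COLOR_BGR2GRAY)[y:y+h,x:x+w].astype(np.float32)
            d=np.clip(abs(render(n,p,rois[n])-g),0,60)/30;c+=np.sum(W[n]*d**2)
        return c
    best=min((minimize(cost,[x0,y0,-.045],method='Nelder-Mead',options=dict(initial_simplex=[[x0,y0,-.045],[x0+.005,y0,-.045],[x0,y0+.005,-.045],[x0,y0,-.02]],xatol=1e-4,fatol=1e-2)) for x0,y0 in product((.48,.486),(.147,.153))),key=lambda f:f.fun)
    print(use,best.x.round(4),round(best.fun,1))
    p=best.x
    print('  bays',[box(p,(0,),(v,),(0,))[0,:2].round(4).tolist() for v in(.086,0,-.086)])
```

```text
[[ 0.919 -0.001  0.395]
 [-0.395 -0.002  0.919]
 [ 0.    -1.    -0.002]]
blue scene [321.3 215.6] [22, 11, 10, 10, 83]
blue top [348.1 223.9] [19, 19, 10, 10, 76]
   ['top'] [ 0.4691 -0.158 ] 0.0
   ['scene'] [ 0.4708 -0.1532] 0.0
   ['scene', 'top'] [ 0.4692 -0.1559] 0.91
red scene [346.8 215. ] [47, 10, 11, 11, 103]
red top [375.5 220.5] [45, 15, 12, 12, 112]
   ['top'] [ 0.4699 -0.2473] 0.0
   ['scene'] [ 0.4712 -0.2441] 0.0
   ['scene', 'top'] [ 0.47   -0.2458] 0.446
orange scene [371.7 225.3] [72, 21, 11, 10, 95]
orange top [399.2 217.8] [69, 13, 11, 11, 96]
   ['top'] [ 0.4766 -0.3307] 0.0
   ['scene'] [ 0.4778 -0.3276] 0.0
   ['scene', 'top'] [ 0.4767 -0.3292] 0.437
['top'] [ 0.4821  0.1532 -0.0522] 841.5
  bays [[0.4866, 0.2391], [0.4821, 0.1532], [0.4776, 0.0673]]
['scene'] [ 0.4845  0.156  -0.0415] 1337.1
  bays [[0.488, 0.2419], [0.4845, 0.156], [0.4809, 0.0701]]
['top', 'scene'] [ 0.483   0.154  -0.0458] 2284.8
  bays [[0.4869, 0.2399], [0.483, 0.154], [0.479, 0.0681]]
```

play_rows --translation '[[0, -8, 0], [0, -8, 0], [0, -8, 0], [0, -8, 0], [0, -8, 0], [0, -8, 0], [0, -8, 0], [0, -8, 0], [0, -8, 0], [0, -8, 0]]' --turn '[[0, 0.1165, 0], [0, 0.1165, 0], [0, 0.1165, 0], [0, 0.1165, 0], [0, 0.1165, 0], [0, 0.1165, 0], [0, 0.1165, 0], [0, 0.1165, 0], [0, 0.1165, 0], [0, 0.1165, 0]]' --fingers '[0.4, 0.4, 0.4, 0.4, 0.4, 0.4, 0.4, 0.4, 0.4, 0.4]' --grip_force 30

```text
time: 0.93
position: [0.2565, 0.597, 0.3023]
tool_rot: [-1.208, 1.213, -1.214]
ft_force: [1.0, 0.1, -0.1]
grip_width: 0.7
```

play_rows --translation '[[35, 0, 21], [35, 0, 21], [35, 0, 21], [35, 0, 21], [35, 0, 21], [35, 0, 21], [35, 0, 21], [35, 0, 21], [35, 0, 21], [35, 0, 21]]' --turn '[[0, 0, 0], [0, 0, 0], [0, 0, 0], [0, 0, 0], [0, 0, 0], [0, 0, 0], [0, 0, 0], [0, 0, 0], [0, 0, 0], [0, 0, 0]]' --fingers '[0.4, 0.4, 0.4, 0.4, 0.4, 0.4, 0.4, 0.4, 0.4, 0.4]'

```text
time: 1.77
position: [0.4671, 0.2452, 0.3024]
tool_rot: [-1.209, 1.209, -1.209]
ft_force: [0.6, 0.4, 0.6]
grip_width: 0.701
```

play_rows --translation '[[40, 0, 0], [40, 0, 0], [40, 0, 0], [40, 0, 0], [40, 0, 0], [40, 0, 0], [40, 0, 0], [40, 0, 0], [40, 0, 0], [40, 0, 0]]' --turn '[[0, 0, 0], [0, 0, 0], [0, 0, 0], [0, 0, 0], [0, 0, 0], [0, 0, 0], [0, 0, 0], [0, 0, 0], [0, 0, 0], [0, 0, 0]]' --fingers '[0.4, 0.4, 0.4, 0.4, 0.4, 0.4, 0.4, 0.4, 0.4, 0.4]'

```text
time: 2.6
position: [0.4659, -0.1547, 0.3024]
tool_rot: [-1.208, 1.209, -1.209]
ft_force: [0.9, -0.4, -1.1]
grip_width: 0.704
```

play_rows --translation '[[0.2, 15, 0.3], [0.2, 15, 0.3], [0.2, 15, 0.3], [0.2, 15, 0.3], [0.2, 15, 0.3], [0.2, 15, 0.3], [0.2, 15, 0.3], [0.2, 15, 0.3], [0, 15, 0.3], [0, 15, 0.3]]' --turn '[[0, 0, 0], [0, 0, 0], [0, 0, 0], [0, 0, 0], [0, 0, 0], [0, 0, 0], [0, 0, 0], [0, 0, 0], [0, 0, 0], [0, 0, 0]]' --fingers '[0.4, 0.4, 0.4, 0.4, 0.4, 0.4, 0.4, 0.4, 0.4, 0.4]'

```text
time: 3.43
position: [0.4693, -0.1543, 0.1516]
tool_rot: [-1.209, 1.21, -1.209]
ft_force: [0.2, 0.2, -0.3]
grip_width: 0.703
```

Run:
```python
from h import *
p=ctrl.get_state()['position']
im=ctrl.get_image('scene');cv2.imwrite('pics/s1.png',im)
u=proj('scene',p)[0];print(u)
o=cv2.resize(im,None,fx=6,fy=6,interpolation=cv2.INTER_CUBIC)
cv2.drawMarker(o,tuple(np.round((u+.5)*6).astype(int).tolist()),(0,255,0),0,20,1)
cv2.imwrite('pics/s1c.png',o[930:1500,1700:2400])
```

```text
[321.38049121 207.95400363]
```

View pics/s1c.png

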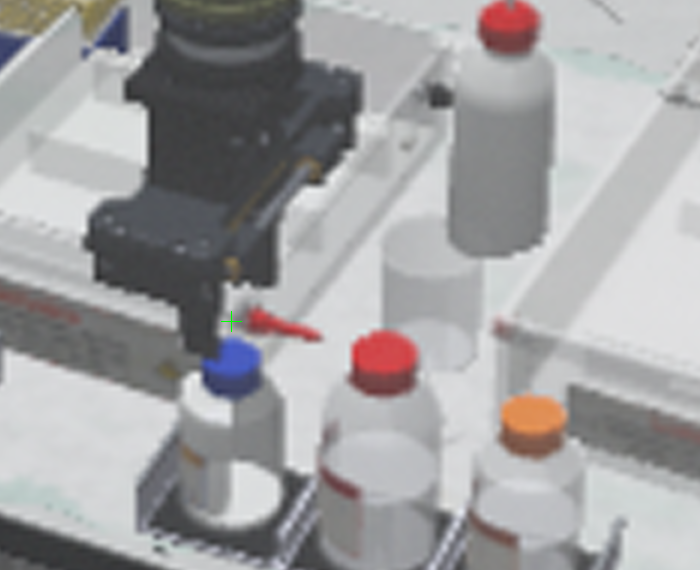

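The tool sits straight above the blue cap: the marker is at (321,208) and the cap at (321,215). Next I descend and grip.

play_rows --translation '[[0.2, 5, 0], [0.2, 5, 0], [0.2, 5, 0], [0.2, 5, 0], [0, 5, 0], [0, 5, 0], [0, 5, 0], [0, 5, 0], [0, 2, 0], [0, 0, 0]]' --turn '[[0, 0, 0], [0, 0, 0], [0, 0, 0], [0, 0, 0], [0, 0, 0], [0, 0, 0], [0, 0, 0], [0, 0, 0], [0, 0, 0], [0, 0, 0]]' --fingers '[0.4, 0.4, 0.4, 0.4, 0.4, 0.4, 0.4, 0.4, 0.4, 0.4]'

```text
time: 4.32
position: [0.4692, -0.1551, 0.1099]
tool_rot: [-1.21, 1.21, -1.209]
ft_force: [-0.7, 0.6, -0.6]
grip_width: 0.702
```

play_rows --translation '[[0, 0, 0], [0, 0, 0], [0, 0, 0], [0, 0, 0], [0, 0, 0], [0, 0, 0], [0, 0, 0], [0, 0, 0], [0, 0, 0], [0, 0, 0]]' --turn '[[0, 0, 0], [0, 0, 0], [0, 0, 0], [0, 0, 0], [0, 0, 0], [0, 0, 0], [0, 0, 0], [0, 0, 0], [0, 0, 0], [0, 0, 0]]' --fingers '[0.1, -0.1, -0.2, -0.3, -0.5, -0.7, -1, -1, -1, -1]'

```text
time: 5.15
position: [0.4693, -0.1552, 0.1106]
tool_rot: [-1.209, 1.21, -1.209]
ft_force: [-2.7, -0.1, 3.7]
grip_width: 0.38
```

play_rows --translation '[[0, -2, 0], [0, -4, 0], [0, -8, 0], [0, -10, 0], [0, -10, 0], [0, -10, 0], [0, -10, 0], [0, -10, 0], [0, -4, 0], [0, -2, 0]]' --turn '[[0, 0, 0], [0, 0, 0], [0, 0, 0], [0, 0, 0], [0, 0, 0], [0, 0, 0], [0, 0, 0], [0, 0, 0], [0, 0, 0], [0, 0, 0]]' --fingers '[-1, -1, -1, -1, -1, -1, -1, -1, -1, -1]'

```text
time: 5.98
position: [0.4702, -0.1552, 0.1817]
tool_rot: [-1.208, 1.208, -1.21]
ft_force: [-0.1, -0.9, -2.0]
grip_width: 0.381
```

Run:
```python
from h import *
im=ctrl.get_image('scene')
o=cv2.resize(im,None,fx=6,fy=6,interpolation=cv2.INTER_CUBIC)
cv2.imwrite('pics/s2c.png',o[930:1500,1700:2400])
```

```text
(no output)
```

View pics/s2c.png

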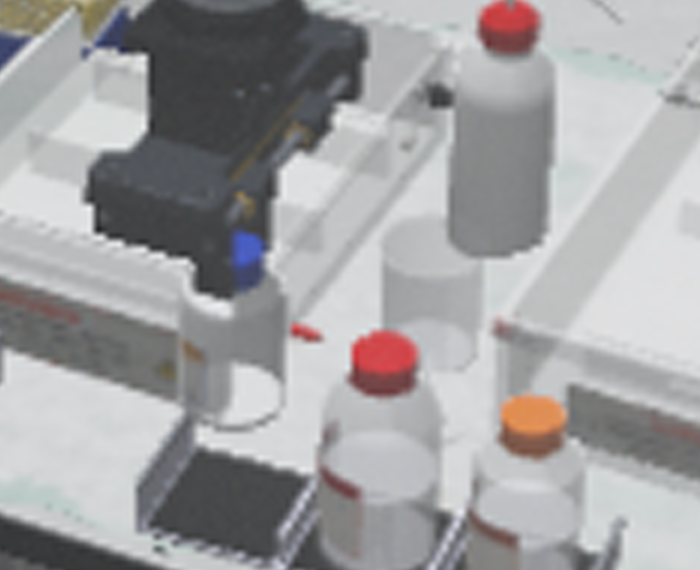

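The small bottle hangs upright in the gripper, at about (230,330) in the crop. I'm carrying it to the right bay at (0.479, 0.068).

play_rows --translation '[[-12, 0, 0], [-24, 0, 1], [-28, 0, 1], [-28, 0, 1], [-28, 0, 1], [-28, 0, 1], [-28, 0, 1], [-24, 0, 1], [-15, 0, 1], [-8, 0, 1]]' --turn '[[0, 0, 0], [0, 0, 0], [0, 0, 0], [0, 0, 0], [0, 0, 0], [0, 0, 0], [0, 0, 0], [0, 0, 0], [0, 0, 0], [0, 0, 0]]' --fingers '[-1, -1, -1, -1, -1, -1, -1, -1, -1, -1]'

```text
time: 6.87
position: [0.4779, 0.0705, 0.1798]
tool_rot: [-1.212, 1.207, -1.206]
ft_force: [-0.5, 0.2, -2.6]
grip_width: 0.38
```

play_rows --translation '[[0, 3, 0], [0, 6, 0], [0, 8, 0], [0, 8, 0], [0, 8, 0], [0, 8, 0], [0, 6, 0], [0, 3, 0], [0, 0, 0], [0, 0, 0]]' --turn '[[0, 0, 0], [0, 0, 0], [0, 0, 0], [0, 0, 0], [0, 0, 0], [0, 0, 0], [0, 0, 0], [0, 0, 0], [0, 0, 0], [0, 0, 0]]' --fingers '[-1, -1, -1, -1, -1, -1, -1, -1, -1, -1]'

```text
time: 7.7
position: [0.4787, 0.0678, 0.1306]
tool_rot: [-1.209, 1.209, -1.209]
ft_force: [0.3, -1.0, -2.1]
grip_width: 0.381
```

```bash
cat > look.py <<'E'
import sys
from h import *
tag=sys.argv[1]
a=cv2.resize(ctrl.get_image('scene'),None,fx=5,fy=5,interpolation=cv2.INTER_CUBIC)[5*150:5*260,5*200:5*320]
b=cv2.resize(ctrl.get_image('top'),None,fx=5,fy=5,interpolation=cv2.INTER_CUBIC)[5*195:5*250,5*205:5*325]
cv2.imwrite(f'pics/{tag}a.png',a)
cv2.imwrite(f'pics/{tag}b.png',b)
E
python3 look.py p1; python3 - <<'E'
E
```

```text
(no output)
```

View pics/p1a.png

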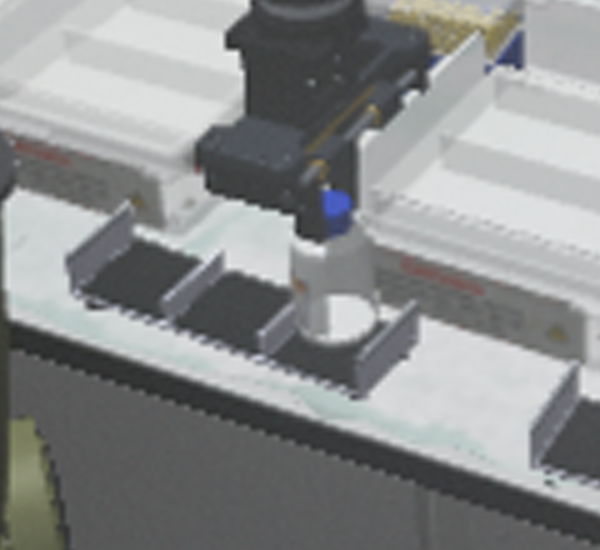

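View pics/p1b.png

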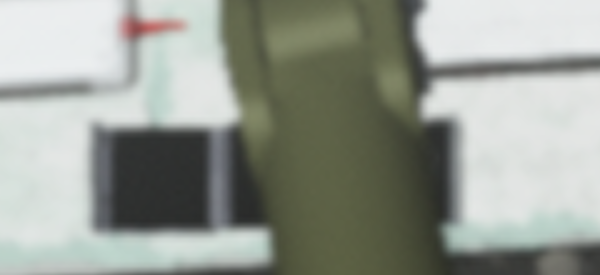

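play_rows --translation '[[0, 4, 0], [0, 4, 0], [0, 4, 0], [0, 2, 0], [0, 2, 0], [0, 1, 0], [0, 1, 0], [0, 1, 0], [0, 0.5, 0], [0, 0, 0]]' --turn '[[0, 0, 0], [0, 0, 0], [0, 0, 0], [0, 0, 0], [0, 0, 0], [0, 0, 0], [0, 0, 0], [0, 0, 0], [0, 0, 0], [0, 0, 0]]' --fingers '[-1, -1, -1, -1, -1, -1, -1, -1, -1, -1]'

```text
time: 8.63
position: [0.4786, 0.0678, 0.111]
tool_rot: [-1.209, 1.209, -1.209]
ft_force: [0.5, -1.0, -2.3]
grip_width: 0.383
```

play_rows --translation '[[0, 0.5, 0], [0, 0.5, 0], [0, 0.3, 0], [0, 0, 0], [0, 0, 0], [0, 0, 0], [0, 0, 0], [0, 0, 0], [0, 0, 0], [0, 0, 0]]' --turn '[[0, 0, 0], [0, 0, 0], [0, 0, 0], [0, 0, 0], [0, 0, 0], [0, 0, 0], [0, 0, 0], [0, 0, 0], [0, 0, 0], [0, 0, 0]]' --fingers '[-1, -1, -1, -1, -1, -1, -1, -1, -1, -1]'

```text
time: 9.47
position: [0.4788, 0.068, 0.1106]
tool_rot: [-1.209, 1.209, -1.209]
ft_force: [-3.2, -0.5, 5.6]
grip_width: 0.379
```

Contact: the vertical force went from −2.3 to +5.6 N. I release slowly and then rise.

play_rows --translation '[[0, 0, 0], [0, 0, 0], [0, 0, 0], [0, 0, 0], [0, 0, 0], [0, 0, 0], [0, 0, 0], [0, 0, 0], [0, 0, 0], [0, 0, 0]]' --turn '[[0, 0, 0], [0, 0, 0], [0, 0, 0], [0, 0, 0], [0, 0, 0], [0, 0, 0], [0, 0, 0], [0, 0, 0], [0, 0, 0], [0, 0, 0]]' --fingers '[-0.2, -0.15, -0.1, 0, 0.1, 0.2, 0.3, 0.4, 0.4, 0.4]'

```text
time: 10.3
position: [0.4787, 0.0678, 0.1098]
tool_rot: [-1.209, 1.209, -1.209]
ft_force: [0.4, 0.0, -0.3]
grip_width: 0.691
```

play_rows --translation '[[0, -5, 0], [0, -10, 0], [0, -15, 0], [0, -20, 0], [0, -25, 0], [0, -25, 0], [0, -20, 0], [0, -10, 0], [0, 0, 0], [0, 0, 0]]' --turn '[[0, 0, 0], [0, 0, 0], [0, 0, 0], [0, 0, 0], [0, 0, 0], [0, 0, 0], [0, 0, 0], [0, 0, 0], [0, 0, 0], [0, 0, 0]]' --fingers '[0.4, 0.4, 0.4, 0.4, 0.4, 0.4, 0.4, 0.4, 0.4, 0.4]'

```text
time: 11.13
position: [0.4786, 0.0679, 0.2398]
tool_rot: [-1.209, 1.209, -1.209]
ft_force: [0.3, -0.3, -0.8]
grip_width: 0.705
```

```bash
python3 look.py p2
```

```text
(no output)
```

View pics/p2a.png

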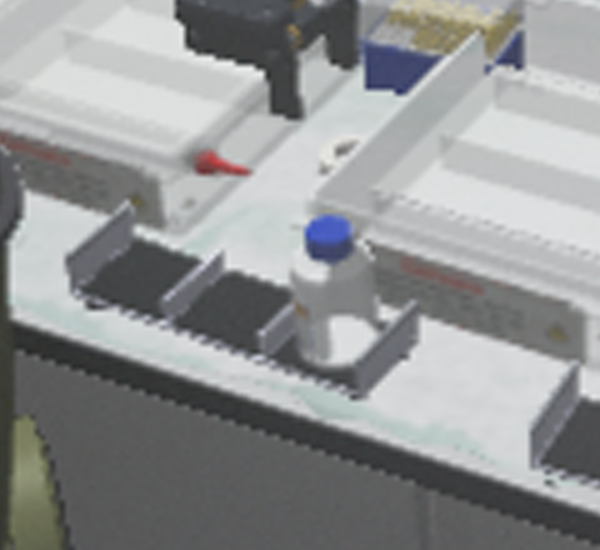

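The small bottle stands upright in the right bay, with its cap at (330,238) in the crop. Next is the red one.

play_rows --translation '[[20, 0, -0.8], [36, 0, -0.8], [36, 0, -0.8], [36, 0, -0.8], [36, 0, -0.8], [36, 0, -0.8], [36, 0, -0.8], [36, 0, -0.8], [28, 0, -0.8], [13.5, 0, -0.8]]' --turn '[[0, 0, 0], [0, 0, 0], [0, 0, 0], [0, 0, 0], [0, 0, 0], [0, 0, 0], [0, 0, 0], [0, 0, 0], [0, 0, 0], [0, 0, 0]]' --fingers '[0.4, 0.4, 0.4, 0.4, 0.4, 0.4, 0.4, 0.4, 0.4, 0.4]'

```text
time: 12.07
position: [0.4686, -0.2501, 0.2387]
tool_rot: [-1.21, 1.214, -1.214]
ft_force: [-0.3, 0.4, 0.8]
grip_width: 0.7
```

play_rows --translation '[[0, 8, 0], [0, 14, 0], [0, 14, 0], [0, 14, 0], [0, 14, 0], [0, 12, 0], [0, 8, 0], [0, 7, 0], [0, 4, 0], [0, 2, 0]]' --turn '[[0, 0, 0], [0, 0, 0], [0, 0, 0], [0, 0, 0], [0, 0, 0], [0, 0, 0], [0, 0, 0], [0, 0, 0], [0, 0, 0], [0, 0, 0]]' --fingers '[0.4, 0.4, 0.4, 0.4, 0.4, 0.4, 0.4, 0.4, 0.4, 0.4]'

```text
time: 12.9
position: [0.4705, -0.2454, 0.1422]
tool_rot: [-1.21, 1.21, -1.209]
ft_force: [0.5, 1.0, -0.1]
grip_width: 0.699
```

play_rows --translation '[[0, 0, 0], [0, 0, 0], [0, 0, 0], [0, 0, 0], [0, 0, 0], [0, 0, 0], [0, 0, 0], [0, 0, 0], [0, 0, 0], [0, 0, 0]]' --turn '[[0, 0, 0], [0, 0, 0], [0, 0, 0], [0, 0, 0], [0, 0, 0], [0, 0, 0], [0, 0, 0], [0, 0, 0], [0, 0, 0], [0, 0, 0]]' --fingers '[0.1, -0.05, -0.1, -0.2, -0.4, -0.7, -1, -1, -1, -1]'

```text
time: 13.73
position: [0.4704, -0.246, 0.1431]
tool_rot: [-1.209, 1.21, -1.209]
ft_force: [-2.8, 0.7, 5.4]
grip_width: 0.414
```

play_rows --translation '[[0, -2, 0], [0, -6, 0], [0, -14, 0], [0, -20, 0], [0, -20, 0], [0, -20, 0], [0, -20, 0], [0, -16, 0], [0, -8, 0], [0, -4, 0]]' --turn '[[0, 0, 0], [0, 0, 0], [0, 0, 0], [0, 0, 0], [0, 0, 0], [0, 0, 0], [0, 0, 0], [0, 0, 0], [0, 0, 0], [0, 0, 0]]' --fingers '[-1, -1, -1, -1, -1, -1, -1, -1, -1, -1]'

```text
time: 14.57
position: [0.4712, -0.2457, 0.2737]
tool_rot: [-1.208, 1.208, -1.21]
ft_force: [0.5, 0.3, -4.3]
grip_width: 0.419
```

play_rows --translation '[[-10, 0, 0.5], [-20, 0, 0.5], [-25, 0, 0.5], [-25, 0, 0.5], [-25, 0, 0.5], [-25, 0, 0.5], [-25, 0, 0.5], [-25, 0, 0.5], [-25, 0, 0.5], [-25, 0, 0.5]]' --turn '[[0, 0, 0], [0, 0, 0], [0, 0, 0], [0, 0, 0], [0, 0, 0], [0, 0, 0], [0, 0, 0], [0, 0, 0], [0, 0, 0], [0, 0, 0]]' --fingers '[-1, -1, -1, -1, -1, -1, -1, -1, -1, -1]'

```text
time: 15.4
position: [0.4748, -0.0144, 0.2715]
tool_rot: [-1.21, 1.21, -1.208]
ft_force: [-0.0, 0.2, -4.4]
grip_width: 0.416
```

Run:
```python
from h import *
im=ctrl.get_image('scene')
cv2.imwrite('pics/s3.png',cv2.resize(im[120:270,220:420],None,fx=4,fy=4,interpolation=cv2.INTER_CUBIC))
```

```text
(no output)
```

View pics/s3.png

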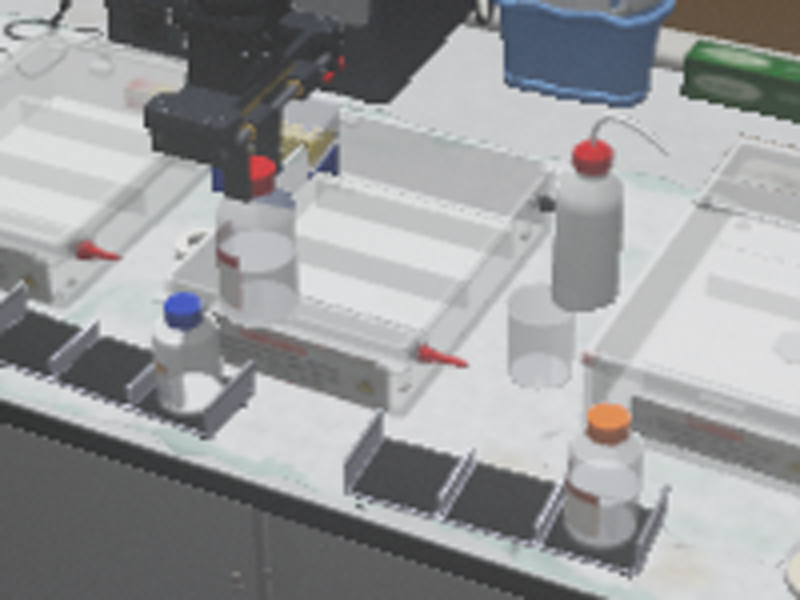

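The large bottle is upright, with its cap at (260,172) in the crop, and its bottom is above the small cap. I'm carrying on to the middle bay.

play_rows --translation '[[-25, 0, 1], [-25, 0, 1], [-25, 0, 1], [-25, 0, 1], [-25, 0, 1], [-21, 0, 1], [-12, 0, 1], [-8, 0, 0.5], [-4, 0, 0], [0, 0, 0]]' --turn '[[0, 0, 0], [0, 0, 0], [0, 0, 0], [0, 0, 0], [0, 0, 0], [0, 0, 0], [0, 0, 0], [0, 0, 0], [0, 0, 0], [0, 0, 0]]' --fingers '[-1, -1, -1, -1, -1, -1, -1, -1, -1, -1]'

```text
time: 16.28
position: [0.4831, 0.1542, 0.2723]
tool_rot: [-1.21, 1.209, -1.209]
ft_force: [0.3, -0.4, -3.3]
grip_width: 0.416
```

play_rows --translation '[[0, 4, 0], [0, 10, 0], [0, 14, 0], [0, 16, 0], [0, 16, 0], [0, 16, 0], [0, 14, 0], [0, 10, 0], [0, 6, 0], [0, 4, 0]]' --turn '[[0, 0, 0], [0, 0, 0], [0, 0, 0], [0, 0, 0], [0, 0, 0], [0, 0, 0], [0, 0, 0], [0, 0, 0], [0, 0, 0], [0, 0, 0]]' --fingers '[-1, -1, -1, -1, -1, -1, -1, -1, -1, -1]'

```text
time: 17.12
position: [0.4828, 0.1536, 0.1619]
tool_rot: [-1.21, 1.21, -1.21]
ft_force: [-1.0, -0.7, -3.3]
grip_width: 0.416
```

```bash
python3 look.py p3
```

```text
(no output)
```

View pics/p3a.png

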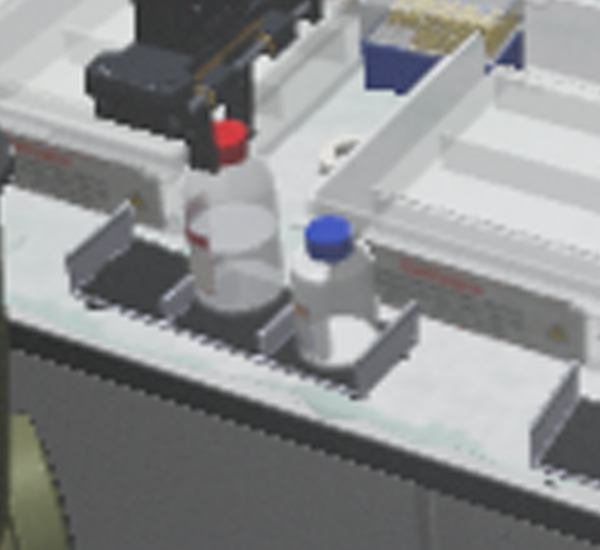

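The large bottle is aligned between the dividers, with its body spanning u = 187–285. I'm lowering it.

play_rows --translation '[[0, 4, 0], [0, 4, 0], [0, 4, 0], [0, 2, 0], [0, 2, 0], [0, 1, 0], [0, 1, 0], [0, 0.5, 0], [0, 0, 0], [0, 0, 0]]' --turn '[[0, 0, 0], [0, 0, 0], [0, 0, 0], [0, 0, 0], [0, 0, 0], [0, 0, 0], [0, 0, 0], [0, 0, 0], [0, 0, 0], [0, 0, 0]]' --fingers '[-1, -1, -1, -1, -1, -1, -1, -1, -1, -1]'

```text
time: 18.05
position: [0.4832, 0.1544, 0.1444]
tool_rot: [-1.209, 1.209, -1.209]
ft_force: [-0.3, 0.0, -4.4]
grip_width: 0.415
```

play_rows --translation '[[0, 0.5, 0], [0, 0.5, 0], [0, 0, 0], [0, 0, 0], [0, 0, 0], [0, 0, 0], [0, 0, 0], [0, 0, 0], [0, 0, 0], [0, 0, 0]]' --turn '[[0, 0, 0], [0, 0, 0], [0, 0, 0], [0, 0, 0], [0, 0, 0], [0, 0, 0], [0, 0, 0], [0, 0, 0], [0, 0, 0], [0, 0, 0]]' --fingers '[-1, -1, -1, -1, -1, -1, -1, -1, -1, -1]'

```text
time: 18.88
position: [0.4831, 0.1543, 0.1433]
tool_rot: [-1.209, 1.209, -1.209]
ft_force: [0.3, 0.3, -3.5]
grip_width: 0.417
```

play_rows --translation '[[0, 0.3, 0], [0, 0.3, 0], [0, 0.3, 0], [0, 0, 0], [0, 0, 0], [0, 0, 0], [0, 0, 0], [0, 0, 0], [0, 0, 0], [0, 0, 0]]' --turn '[[0, 0, 0], [0, 0, 0], [0, 0, 0], [0, 0, 0], [0, 0, 0], [0, 0, 0], [0, 0, 0], [0, 0, 0], [0, 0, 0], [0, 0, 0]]' --fingers '[-1, -1, -1, -1, -1, -1, -1, -1, -1, -1]'

```text
time: 19.72
position: [0.4834, 0.1544, 0.1432]
tool_rot: [-1.208, 1.209, -1.209]
ft_force: [-2.3, -0.8, 5.8]
grip_width: 0.418
```

Contact at +5.8 N. I release and rise.

play_rows --translation '[[0, 0, 0], [0, 0, 0], [0, 0, 0], [0, 0, 0], [0, 0, 0], [0, 0, 0], [0, 0, 0], [0, 0, 0], [0, 0, 0], [0, 0, 0]]' --turn '[[0, 0, 0], [0, 0, 0], [0, 0, 0], [0, 0, 0], [0, 0, 0], [0, 0, 0], [0, 0, 0], [0, 0, 0], [0, 0, 0], [0, 0, 0]]' --fingers '[-0.15, -0.1, -0.05, 0, 0.1, 0.2, 0.3, 0.4, 0.4, 0.4]'

```text
time: 20.55
position: [0.4832, 0.1544, 0.1424]
tool_rot: [-1.209, 1.209, -1.209]
ft_force: [-0.6, -0.8, 0.1]
grip_width: 0.691
```

play_rows --translation '[[0, -4, 0], [0, -8, 0], [0, -14, 0], [0, -18, 0], [0, -20, 0], [0, -18, 0], [0, -12, 0], [0, -6, 0], [0, 0, 0], [0, 0, 0]]' --turn '[[0, 0, 0], [0, 0, 0], [0, 0, 0], [0, 0, 0], [0, 0, 0], [0, 0, 0], [0, 0, 0], [0, 0, 0], [0, 0, 0], [0, 0, 0]]' --fingers '[0.4, 0.4, 0.4, 0.4, 0.4, 0.4, 0.4, 0.4, 0.4, 0.4]'

```text
time: 21.38
position: [0.4829, 0.1543, 0.242]
tool_rot: [-1.209, 1.209, -1.209]
ft_force: [-0.7, 0.1, -0.3]
grip_width: 0.7
```

```bash
python3 look.py p4
```

```text
(no output)
```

View pics/p4a.png

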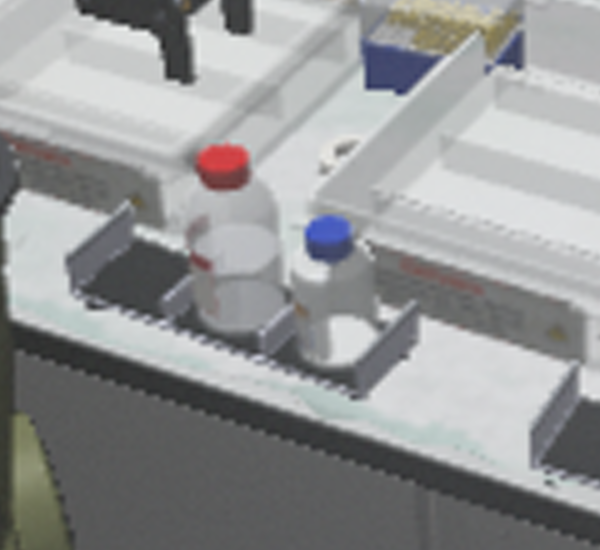

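The large bottle stands upright in the middle bay, with its cap at (223,165). Next is the orange one.

play_rows --translation '[[20, 0, -0.6], [35, 0, -0.6], [35, 0, -0.6], [35, 0, -0.6], [35, 0, -0.6], [35, 0, -0.6], [35, 0, -0.6], [35, 0, -0.6], [35, 0, -0.6], [35, 0, -0.6]]' --turn '[[0, 0, 0], [0, 0, 0], [0, 0, 0], [0, 0, 0], [0, 0, 0], [0, 0, 0], [0, 0, 0], [0, 0, 0], [0, 0, 0], [0, 0, 0]]' --fingers '[0.4, 0.4, 0.4, 0.4, 0.4, 0.4, 0.4, 0.4, 0.4, 0.4]'

```text
time: 22.32
position: [0.4762, -0.1822, 0.2416]
tool_rot: [-1.21, 1.21, -1.208]
ft_force: [1.1, -0.5, 0.1]
grip_width: 0.7
```

play_rows --translation '[[35, 0, 0], [35, 0, 0], [30, 0, 0], [20, 0, 0], [10, 0, 0], [4, 5, 0], [0, 10, 0], [0, 15, 0], [0, 15, 0], [0, 10, 0]]' --turn '[[0, 0, 0], [0, 0, 0], [0, 0, 0], [0, 0, 0], [0, 0, 0], [0, 0, 0], [0, 0, 0], [0, 0, 0], [0, 0, 0], [0, 0, 0]]' --fingers '[0.4, 0.4, 0.4, 0.4, 0.4, 0.4, 0.4, 0.4, 0.4, 0.4]'

```text
time: 23.15
position: [0.4766, -0.3123, 0.1846]
tool_rot: [-1.21, 1.211, -1.205]
ft_force: [0.5, 0.4, -1.0]
grip_width: 0.697
```

play_rows --translation '[[8, 0, 0], [6, 0, 0], [2.5, 0, 0], [0, 4, 0], [0, 6, 0], [0, 6, 0], [0, 6, 0], [0, 3, 0], [0, 0, 0], [0, 0, 0]]' --turn '[[0, 0, 0], [0, 0, 0], [0, 0, 0], [0, 0, 0], [0, 0, 0], [0, 0, 0], [0, 0, 0], [0, 0, 0], [0, 0, 0], [0, 0, 0]]' --fingers '[0.4, 0.4, 0.4, 0.4, 0.4, 0.4, 0.4, 0.4, 0.4, 0.4]'

```text
time: 23.98
position: [0.4771, -0.331, 0.1621]
tool_rot: [-1.209, 1.209, -1.209]
ft_force: [-0.3, -0.4, 0.5]
grip_width: 0.698
```

play_rows --translation '[[-1, 3, 0], [-1, 5, 0], [0, 6, 0], [0, 6, 0], [0, 6, 0], [0, 6, 0], [0, 4, 0], [0, 2, 0], [0, 0, 0], [0, 0, 0]]' --turn '[[0, 0, 0], [0, 0, 0], [0, 0, 0], [0, 0, 0], [0, 0, 0], [0, 0, 0], [0, 0, 0], [0, 0, 0], [0, 0, 0], [0, 0, 0]]' --fingers '[0.4, 0.4, 0.4, 0.4, 0.4, 0.4, 0.4, 0.4, 0.4, 0.4]'

```text
time: 24.82
position: [0.4771, -0.3293, 0.1244]
tool_rot: [-1.209, 1.209, -1.209]
ft_force: [0.7, 0.1, -0.4]
grip_width: 0.702
```

play_rows --translation '[[0, 0, 0], [0, 0, 0], [0, 0, 0], [0, 0, 0], [0, 0, 0], [0, 0, 0], [0, 0, 0], [0, 0, 0], [0, 0, 0], [0, 0, 0]]' --turn '[[0, 0, 0], [0, 0, 0], [0, 0, 0], [0, 0, 0], [0, 0, 0], [0, 0, 0], [0, 0, 0], [0, 0, 0], [0, 0, 0], [0, 0, 0]]' --fingers '[0.1, -0.05, -0.1, -0.2, -0.4, -0.7, -1, -1, -1, -1]'

```text
time: 25.65
position: [0.4768, -0.3294, 0.1245]
tool_rot: [-1.209, 1.21, -1.209]
ft_force: [-2.6, 0.2, 3.3]
grip_width: 0.399
```

play_rows --translation '[[0, -2, 0], [0, -6, 0], [0, -16, 0], [0, -22, 0], [0, -24, 0], [0, -24, 0], [0, -24, 0], [0, -20, 0], [0, -12, 0], [0, -5, 0]]' --turn '[[0, 0, 0], [0, 0, 0], [0, 0, 0], [0, 0, 0], [0, 0, 0], [0, 0, 0], [0, 0, 0], [0, 0, 0], [0, 0, 0], [0, 0, 0]]' --fingers '[-1, -1, -1, -1, -1, -1, -1, -1, -1, -1]'

```text
time: 26.48
position: [0.478, -0.3295, 0.2812]
tool_rot: [-1.208, 1.206, -1.211]
ft_force: [0.4, -0.0, -2.4]
grip_width: 0.407
```

play_rows --translation '[[-10, -3, 0], [-20, -3, 0], [-26, -3, 0], [-26, 0, 0], [-26, 0, 0], [-26, 0, 0], [-26, 0, 0], [-26, 0, 0], [-26, 0, 0], [-26, 0, 0]]' --turn '[[0, 0, 0], [0, 0, 0], [0, 0, 0], [0, 0, 0], [0, 0, 0], [0, 0, 0], [0, 0, 0], [0, 0, 0], [0, 0, 0], [0, 0, 0]]' --fingers '[-1, -1, -1, -1, -1, -1, -1, -1, -1, -1]'

```text
time: 27.32
position: [0.4764, -0.0896, 0.2873]
tool_rot: [-1.21, 1.21, -1.208]
ft_force: [-0.1, -0.4, -3.1]
grip_width: 0.401
```

play_rows --translation '[[-26, 0, 0.5], [-26, 0, 0.5], [-26, 0, 0.5], [-26, 0, 0.5], [-26, 0, 0.5], [-26, 0, 0.5], [-26, 0, 0.5], [-26, 0, 0.5], [-26, 0, 0.5], [-26, 0, 0.5]]' --turn '[[0, 0, 0], [0, 0, 0], [0, 0, 0], [0, 0, 0], [0, 0, 0], [0, 0, 0], [0, 0, 0], [0, 0, 0], [0, 0, 0], [0, 0, 0]]' --fingers '[-1, -1, -1, -1, -1, -1, -1, -1, -1, -1]'

```text
time: 28.15
position: [0.4814, 0.17, 0.287]
tool_rot: [-1.211, 1.21, -1.209]
ft_force: [1.0, -0.1, -2.5]
grip_width: 0.405
```

play_rows --translation '[[-24, 0, 1], [-18, 0, 1], [-12, 0, 1], [-7, 0, 1], [-3, 0, 0], [0, 0, 0], [0, 0, 0], [0, 0, 0], [0, 0, 0], [0, 0, 0]]' --turn '[[0, 0, 0], [0, 0, 0], [0, 0, 0], [0, 0, 0], [0, 0, 0], [0, 0, 0], [0, 0, 0], [0, 0, 0], [0, 0, 0], [0, 0, 0]]' --fingers '[-1, -1, -1, -1, -1, -1, -1, -1, -1, -1]'

```text
time: 28.98
position: [0.4863, 0.2321, 0.2886]
tool_rot: [-1.208, 1.21, -1.21]
ft_force: [0.7, 0.8, -3.7]
grip_width: 0.406
```

play_rows --translation '[[-3, 0, 0], [-3, 3, 0.5], [-2, 8, 0], [0, 16, 0], [0, 20, 0], [0, 20, 0], [0, 20, 0], [0, 16, 0], [0, 8, 0], [0, 4, 0]]' --turn '[[0, 0, 0], [0, 0, 0], [0, 0, 0], [0, 0, 0], [0, 0, 0], [0, 0, 0], [0, 0, 0], [0, 0, 0], [0, 0, 0], [0, 0, 0]]' --fingers '[-1, -1, -1, -1, -1, -1, -1, -1, -1, -1]'

```text
time: 29.82
position: [0.4856, 0.2406, 0.1714]
tool_rot: [-1.213, 1.21, -1.209]
ft_force: [-0.3, -0.3, -3.4]
grip_width: 0.407
```

```bash
python3 look.py p5
```

```text
(no output)
```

View pics/p5a.png

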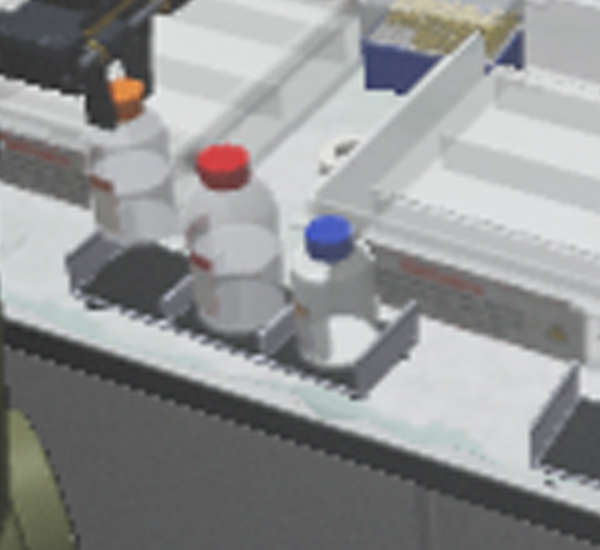

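The medium bottle is upright above the left bay, with its cap at (127,95). It needs another 46 mm down.

play_rows --translation '[[0, 4, 0.4], [0, 6, 0.4], [0, 6, 0], [0, 6, 0], [0, 6, 0], [0, 5, 0], [0, 4, 0], [0, 3, 0], [0, 2, 0], [0, 0, 0]]' --turn '[[0, 0, 0], [0, 0, 0], [0, 0, 0], [0, 0, 0], [0, 0, 0], [0, 0, 0], [0, 0, 0], [0, 0, 0], [0, 0, 0], [0, 0, 0]]' --fingers '[-1, -1, -1, -1, -1, -1, -1, -1, -1, -1]'

```text
time: 30.75
position: [0.4872, 0.2407, 0.1309]
tool_rot: [-1.21, 1.209, -1.209]
ft_force: [0.6, 0.1, -3.0]
grip_width: 0.403
```

play_rows --translation '[[0, 2, 0], [0, 1, 0], [0, 0.7, 0], [0, 0.5, 0], [0, 0.5, 0], [0, 0.5, 0], [0, 0.3, 0], [0, 0.3, 0], [0, 0, 0], [0, 0, 0]]' --turn '[[0, 0, 0], [0, 0, 0], [0, 0, 0], [0, 0, 0], [0, 0, 0], [0, 0, 0], [0, 0, 0], [0, 0, 0], [0, 0, 0], [0, 0, 0]]' --fingers '[-1, -1, -1, -1, -1, -1, -1, -1, -1, -1]'

```text
time: 31.58
position: [0.4874, 0.2408, 0.1256]
tool_rot: [-1.209, 1.209, -1.209]
ft_force: [0.1, -0.2, -2.4]
grip_width: 0.405
```

play_rows --translation '[[0, 0.3, 0], [0, 0.3, 0], [0, 0, 0], [0, 0, 0], [0, 0, 0], [0, 0, 0], [0, 0, 0], [0, 0, 0], [0, 0, 0], [0, 0, 0]]' --turn '[[0, 0, 0], [0, 0, 0], [0, 0, 0], [0, 0, 0], [0, 0, 0], [0, 0, 0], [0, 0, 0], [0, 0, 0], [0, 0, 0], [0, 0, 0]]' --fingers '[-1, -1, -1, -1, -1, -1, -1, -1, -1, -1]'

```text
time: 32.42
position: [0.4874, 0.2408, 0.125]
tool_rot: [-1.209, 1.209, -1.209]
ft_force: [0.2, 0.5, -3.8]
grip_width: 0.404
```

play_rows --translation '[[0, 0.3, 0], [0, 0.3, 0], [0, 0, 0], [0, 0, 0], [0, 0, 0], [0, 0, 0], [0, 0, 0], [0, 0, 0], [0, 0, 0], [0, 0, 0]]' --turn '[[0, 0, 0], [0, 0, 0], [0, 0, 0], [0, 0, 0], [0, 0, 0], [0, 0, 0], [0, 0, 0], [0, 0, 0], [0, 0, 0], [0, 0, 0]]' --fingers '[-1, -1, -1, -1, -1, -1, -1, -1, -1, -1]'

```text
time: 33.25
position: [0.4874, 0.2409, 0.1245]
tool_rot: [-1.209, 1.209, -1.209]
ft_force: [-1.2, -0.7, -1.9]
grip_width: 0.401
```

play_rows --translation '[[0, 0.3, 0], [0, 0.3, 0], [0, 0, 0], [0, 0, 0], [0, 0, 0], [0, 0, 0], [0, 0, 0], [0, 0, 0], [0, 0, 0], [0, 0, 0]]' --turn '[[0, 0, 0], [0, 0, 0], [0, 0, 0], [0, 0, 0], [0, 0, 0], [0, 0, 0], [0, 0, 0], [0, 0, 0], [0, 0, 0], [0, 0, 0]]' --fingers '[-1, -1, -1, -1, -1, -1, -1, -1, -1, -1]'

```text
time: 34.08
position: [0.4875, 0.2411, 0.1244]
tool_rot: [-1.209, 1.209, -1.209]
ft_force: [-2.9, -1.3, 6.6]
grip_width: 0.402
```

Contact at +6.6 N. I release and retreat.

play_rows --translation '[[0, 0, 0], [0, 0, 0], [0, 0, 0], [0, 0, 0], [0, 0, 0], [0, 0, 0], [0, 0, 0], [0, 0, 0], [0, 0, 0], [0, 0, 0]]' --turn '[[0, 0, 0], [0, 0, 0], [0, 0, 0], [0, 0, 0], [0, 0, 0], [0, 0, 0], [0, 0, 0], [0, 0, 0], [0, 0, 0], [0, 0, 0]]' --fingers '[-0.15, -0.1, -0.05, 0, 0.1, 0.2, 0.3, 0.4, 0.4, 0.4]'

```text
time: 34.92
position: [0.4875, 0.2408, 0.1238]
tool_rot: [-1.209, 1.209, -1.209]
ft_force: [0.7, -0.0, -0.0]
grip_width: 0.688
```

play_rows --translation '[[0, -4, 0], [0, -10, 0], [0, -18, 0], [0, -24, 0], [0, -28, 0], [0, -28, 0], [0, -28, 0], [0, -20, 0], [0, -10, 0], [0, 0, 0]]' --turn '[[0, 0, 0], [0, 0, 0], [0, 0, 0], [0, 0, 0], [0, 0, 0], [0, 0, 0], [0, 0, 0], [0, 0, 0], [0, 0, 0], [0, 0, 0]]' --fingers '[0.4, 0.4, 0.4, 0.4, 0.4, 0.4, 0.4, 0.4, 0.4, 0.4]'

```text
time: 35.75
position: [0.4887, 0.2413, 0.297]
tool_rot: [-1.204, 1.208, -1.209]
ft_force: [0.4, 0.5, 0.7]
grip_width: 0.699
```

play_rows --translation '[[-15, 0, 0], [-30, 0, -8], [-30, 0, -8], [-30, 0, -8], [-30, 0, -8], [-30, 0, -8], [-30, 0, -8], [-20, 0, -5], [-10, 0, 0], [0, 0, 0]]' --turn '[[0, 0, 0], [0, 0, 0], [0, 0, 0], [0, 0, 0], [0, 0, 0], [0, 0, 0], [0, 0, 0], [0, 0, 0], [0, 0, 0], [0, 0, 0]]' --fingers '[0.4, 0.4, 0.4, 0.4, 0.4, 0.4, 0.4, 0.4, 0.4, 0.4]'

```text
time: 36.58
position: [0.4321, 0.4686, 0.2908]
tool_rot: [-1.215, 1.207, -1.206]
ft_force: [-1.0, -0.6, -0.1]
grip_width: 0.696
```

```bash
python3 look.py p6
python3 - <<'E'
from h import *
im=ctrl.get_image('top');cv2.imwrite('pics/p6t.png',im);print(np.abs(ctrl.get_state()['qd']).max())
E
```

```text
0.01675370888218393
```

View pics/p6a.png

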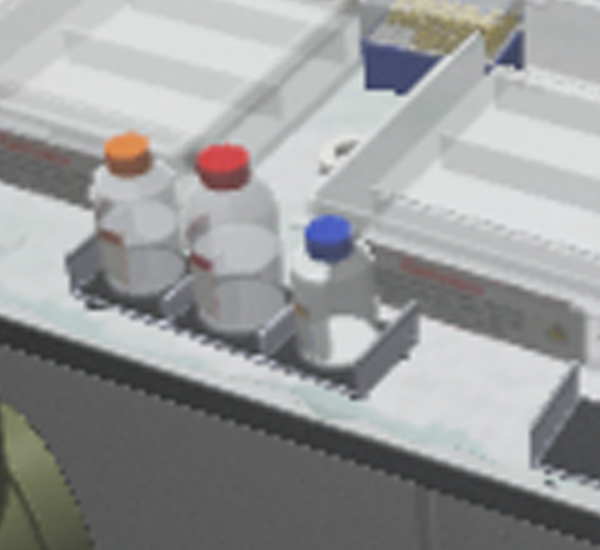

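View pics/p6b.png

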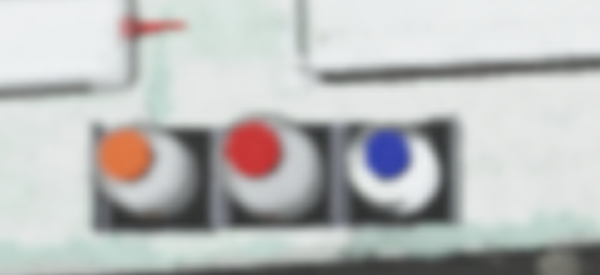

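View pics/p6t.png

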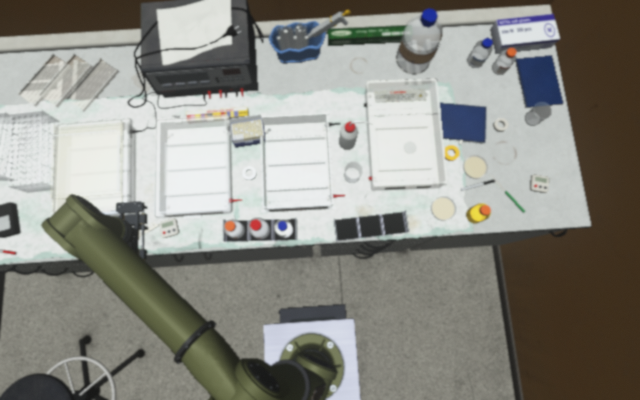

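The three bottles stand upright in the left rack in the order orange, red, blue, with caps at (231,226), (256,225) and (283,226) in the top picture. The full rack is empty. The timer at (168,228) and the beaker at (352,172) have not moved.

```bash
python3 -c "
from bench import ctrl
print(ctrl.close_job())"
```

```text
the job is handed in; nothing more can be done
None
```

All three bottles are now in the formerly empty rack in reversed order, and the job is handed in. It took about 37 s of the 96 s allowed. From the robot's left to right, the order is medium (orange), large (red), small (blue).

- **Handling:** I moved each bottle by its cap. I lowered it onto its pad until the measured vertical force was about 6–7 N, then released it and rose clear.
- **Last pictures:** both cameras show the bottles upright in their bays and the old rack empty. The timer, beaker and yellow look-alike are where they started. The arm was nearly still (under 0.02 rad/s) and clear of everything.
- **Disagreements:**
    - The two cameras differed by 3–5 mm in the y position of the bottles, and by about 3 mm for the empty rack. I used values in between, and the grasps and fits worked.
    - My drawn rack model also sat up to 1 pixel off the divider edges in the pictures.

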